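# Free the mended saguaro from the vise and stand it on the plate

## Task

The glue on the wooden saguaro has set: slide the vise's jaw wide open by its red handle, lift the saguaro out and lay it down flat in the middle of the cork mat, letting go of it. Then take a fresh hold near its tip, turn it upright and stand it on its foot in the middle of the white plate. Set it down gently both times, never dropping it, leave the jaw open, and do not disturb the plate or the other things on the table.

Things in the scene. Friction and masses are not known exactly. Their poses are not given: they have to be found in the camera images.
- vise: Blue sliding-jaw vise, fixed, on a dark steel bed 190 (x) x 210 (y) x 30 high. Origin: centre of the bed's underside. Jaws span y -85 to -25, tops 78 above the table; the bed is bare for y > -25. Fixed jaw x 55 to 85; sliding jaw, closed, x -11 to 21 with a lip 8 long over the part, 2 above it. The saguaro lies on the bed along y, foot at +y, upper trunk between the jaws. All mm.
- jaw (a joint): Opening of the sliding jaw (m): 0 closed on the part, 0.055 fully open; the jaw slides towards the vise's -x, holds where it is left, and takes about 4 N to move.
- jaw_handle (a point): Centre of the top of the red handle standing on the sliding jaw, 120 mm above the table: an upright block 16 mm thick along the vise's x, 40 mm along its y and 42 mm tall. Axes parallel to the vise's.
- saguaro: Green wooden saguaro figure, 0.15 kg, 160 mm tall. Origin: underside of its brown foot, at the centre; z foot to tip, x across the arms, y its thickness: 40 mm, flat faces to lie on (y up at the start). Foot 52 wide (x), z 0 to 22. Trunk 34 wide (x), z 22 to 160. Arms 22 thick (y): to x = 42, z 62 to 100, and to x = -38, z 72 to 100. Bare trunk to hold: z 22 to 62 and 100 to 160.
- saguaro_mid (a point): Middle of the saguaro: the point on its axis 80 mm above the underside of its foot.
- mat: Brown cork mat fixed to the table, 200 x 200 x 5 mm thick. Origin: centre of its underside, so its top is 5 mm up.
- plate: White melamine plate, loose, 220 mm across, rim 18 mm high, lying flat. Origin: centre of its underside; the flat floor inside is 5 mm up and about 128 mm across.
- lantern: Bystander: green battery lantern with a toggle switch, 100 mm across, 190 mm tall. Origin at the underside's centre.
- tumbler: Bystander: ribbed glass tumbler, 76 mm across, 100 mm tall. Origin at the underside's centre.
- flowerpot: Bystander: orange plastic flowerpot, 100 mm across, 92 mm tall. Origin at the underside's centre.
- glue: Bystander: yellow glue bottle, 44 mm across, 120 mm tall. Origin at the underside's centre.
- spoon: Bystander: small wooden spoon lying flat along its x, 150 mm long.
- brush: Bystander: small brush lying flat along its x, 160 mm long.

How it is judged:
By the outcome, as a careful person would: the job done as asked, in the order asked, and still so for the second after the job is handed in, with the robot touching nothing.
It also fails if it takes over 72 s, if anything falls off the work surface, if the arm or the gripper's body presses on something with over 40 N, if the wrist force passes 120 N, or if a joint passes its speed limit or range.

## Robot

A 6-joint arm with a two-finger parallel gripper is mounted at the origin on the work surface. World frame = base frame: x ahead of the robot, y to its left, z up, the work surface at z = 0. Lengths are in m, angles in degrees, forces in N, time in s.
With the tool pointing down it reaches from about 0.4 to 0.825 m from the base axis. Payload 7 kg.
Tool frame: the origin (TCP) lies on the mounting face of the last link; the fingertips stand 178 mm ahead of it and the grasp point (between the pads) lies 159 mm ahead of it; z points along the fingers, y is the direction in which the jaws open and shut (so a half turn about z gives the same grasp; the last joint's range is limited). The gripper opens to 88 mm and grips with 3 to 60 N. Pads are 19 mm wide; open, the fingers measure 130 mm over their backs; the gripper's body (78 mm by 193 mm) begins 47 mm behind the grasp point.
Start: joints at [91.392, 20.546, 0.682, 0, -70.136, -16.507], TCP at [0.176, 0.652, 0.405] pointing down, gripper open.
Joint ranges: [-176.03, 176.03], [-82.01, 121.73], [-58.28, 71.71], [-173.87, 95.51], [-174.79, -0.11], [-173.66, 173.66]. Speed limits (degrees/s): [136.94, 136.94, 172.46, 180, 180, 180].

## Interface

Orientations are given as [roll, pitch, yaw] about the fixed x, y, z axes, in that order (R = Rz(yaw) Ry(pitch) Rx(roll)).
In Python, from plant import r gives the robot as it stands. The module is installed in compiled form; this text tells all that it offers.
- The arm moves only by the tool carry_out, never from a script. Its argument "plan" is a list of rows, each a list of 3 entries, a list of its own where there are three numbers: the shift along the tool's x, y, z in m, then the turn, a rotation vector about the tool's x, y, z in degrees, then the closure in counts, from 0 (fully open) to 255 (shut). In form: [[[x, y, z], [ax, ay, az], hand], ...]. A call has 1 to 12 rows; each row shifts and turns the commanded pose from where the row before left it, along the tool's axes as they then stand; what a row does not reach is not made up. A row lasts 1/12 s, in which the tool goes at most 41.7 mm and 7.16 degrees, less where a joint would pass 70% of its speed; a pose out of reach is approached as far as the arm can. A call is refused whole if a number of a shift passes 0.0417 or a number of a turn 7.16, either way. A call with a gripper value outside its range is refused whole. The fingers move at their own pace and stop on an object; "grip_force" is the grip in N (left out, the last holds). Time passes only in rows, so rows that do not move let the fingers close. It gives the time, the measured TCP pose, the force and the opening at its end, in the units of the state.
- r.get_state(): the state, without advancing time (a new reading comes with each control period).
- r.capture(name): name is "scene" or "top" or "wrist"; returns the picture (420x560x3 uint8, red, green, blue); there is no depth.
- r.get_calibration(name): a dict with "K" (3x3 intrinsics, pixels), "D" ([k1, k2, p1, p2, k3] as OpenCV has them; the pictures are not rectified), "rvec" (rotation vector, rad) and "tvec" (3), from world to camera coordinates, as OpenCV has them. Camera axes: x right, y down, z forward; pixel columns grow to the right and rows downward; lengths in m; the calibration is good to about 2 mm. A picture is of the moment at which its call begins: read the wrist's pose just before it. get_calibration takes no time and is no camera call; for the wrist camera it gives the pose at the moment of the call.
- r.close_job(): hands the job in, once; it reports no verdict.
The state is a dict: "time_s": time; "joints": joint angles; "qd": joint speeds; "joint_torque": joint torques, N m; "tcp_pos": TCP position; "eef_rot": TCP orientation; "contact_force": force on the tool from outside, world axes, zero at the start; "moment": the same for the moment, N m; "gripper_width": finger opening in m.
Only numpy, scipy, OpenCV 4.12 (cv2) and the standard library are available. Lean on these libraries where they do the work, as an engineer would, in place of code of your own. Each camera call takes 0.05 s, during which the arm holds its last target. There are 200 camera calls.

## Working session

There is one attempt and no reset: what is moved stays moved. The work goes in short steps, Python scripts to look and compute and a tool call to move; the robot and the scene stay as the last step left them, time stands still between calls to the robot, and variables do not carry over. Pictures are saved under pics/ and viewed, about 8 in all and at most 12, crops included, and the job is handed in when it is done.

Besides the shell and the picture viewer there is one more tool, called after "Call:" in YAML: its name, and indented under it one key for each argument. carry_out: Moves the arm, as the interface text tells. Its arguments: {"type":"object","properties":{"plan":{"type":"array","items":{"type":"array"}},"grip_force":{"type":"number"}},"required":["plan"]}

```bash
mkdir -p pics; python3 - <<'E'
from plant import r
import cv2,numpy as np
for n in("scene","top"):
    c=r.get_calibration(n);print(n,c)
    cv2.imwrite(f"pics/{n}0.png",r.capture(n)[:,:,::-1])
print(r.get_state())
E
```

```text
scene {'K': array([[443.11789079,   0.        , 281.75914417],
       [  0.        , 443.11789079, 215.60265454],
       [  0.        ,   0.        ,   1.        ]]), 'D': array([-0.12797254,  0.        ,  0.        ,  0.        ,  0.        ]), 'rvec': array([ 0.84494173,  2.65467639, -0.92932309]), 'tvec': array([ 0.53241365, -0.22242324,  1.57888023])}
top {'K': array([[438.04193652,   0.        , 283.38602273],
       [  0.        , 438.04193652, 210.77387476],
       [  0.        ,   0.        ,   1.        ]]), 'D': array([-0.11203405,  0.        ,  0.        ,  0.        ,  0.        ]), 'rvec': array([ 2.17437008, -2.17566423,  0.1295642 ]), 'tvec': array([-0.01816414,  0.65975753,  1.31815961])}
{'time_s': 0.1, 'joints': array([ 9.13907855e+01,  2.05874945e+01,  6.38959834e-01, -1.59611963e-02,
       -7.01348776e+01, -1.65066322e+01]), 'qd': array([ 0.06892149, -0.04194072,  0.21145085,  0.04323995, -0.00415725,
       -0.01330433]), 'joint_torque': array([-2.60606379e-03, -5.84161770e+01,  2.93751740e+01,  7.01544106e+00,
        1.01287241e-02, -5.61760328e-05]), 'tcp_pos': array([0.17598705, 0.65148284, 0.40381943]), 'eef_rot': array([ 1.79915762e+02, -9.31463363e-03, -1.51212744e+01]), 'contact_force': array([-0.22100123,  1.09690473, -0.22731388]), 'moment': array([-0.00810672, -0.01214765,  0.00350274]), 'gripper_width': 0.08747399926611256}
```

View pics/top0.png

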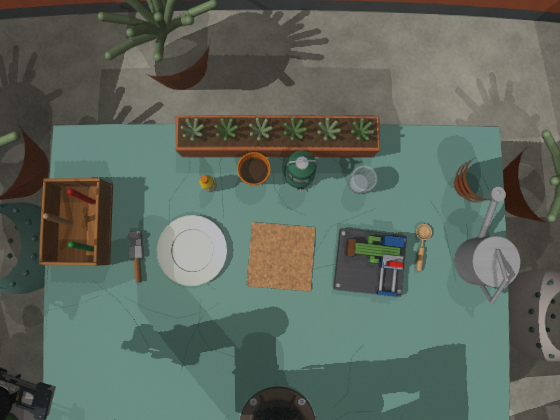

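View pics/scene0.png

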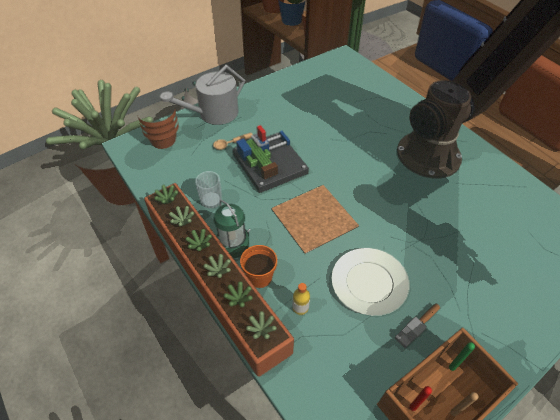

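The top view shows image up = +x and image left = +y. The vise is at about (370,262), the handle (395,265), the mat (281,256) and the plate (192,250). Next step is measuring.

```bash
cat > h.py <<'E'
from plant import r
import cv2,numpy as np
from scipy.spatial.transform import Rotation as R
def ray(n,px,z,c=None):
    c=c or r.get_calibration(n)
    p=cv2.undistortPoints(np.array(px,float).reshape(-1,1,2),c["K"],c["D"])[:,0]
    M=cv2.Rodrigues(c["rvec"])[0];o=-M.T@c["tvec"]
    d=np.c_[p,np.ones(len(p))]@M
    return o+d*((z-o[2])/d[:,2])[:,None]
def mask(img,lo,hi,box=None):
    m=cv2.inRange(cv2.cvtColor(img,cv2.COLOR_RGB2HSV),np.array(lo),np.array(hi))
    if box:
        k=np.zeros_like(m);x0,y0,x1,y1=box;k[y0:y1,x0:x1]=255;m&=k
    return m
def big(m):
    return max(cv2.findContours(m,cv2.RETR_EXTERNAL,cv2.CHAIN_APPROX_NONE)[0],key=cv2.contourArea)[:,0]
def rect(n,m,z):
    P=ray(n,big(m),z)[:,:2]
    return cv2.minAreaRect((P*1000).astype(np.float32))
E
python3 - <<'E'
from h import *
im=cv2.imread("pics/top0.png")[:,:,::-1].copy()
print("mat",rect("top",mask(im,(5,80,90),(20,255,255),(235,210,330,300)),.005))
pl=mask(im,(0,0,130),(179,60,255),(150,205,235,295))
print("plate",rect("top",pl,.018), rect("top",pl,.0))
print("bed",rect("top",mask(im,(0,0,0),(179,90,95),(325,220,412,302)),.03))
print("red",rect("top",mask(im,(0,150,120),(6,255,255),(370,240,412,290)),.12))
print("green",rect("top",mask(im,(40,120,50),(70,255,255),(330,220,412,290)),.07))
print("foot",rect("top",mask(im,(5,80,60),(20,255,200),(330,220,375,290)),.07))
a=cv2.resize(im[215:305,320:440],None,fx=5,fy=5,interpolation=cv2.INTER_CUBIC)
cv2.imwrite("pics/v.png",a[:,:,::-1])
E
```

```text
mat ((520.2572021484375, -10.525703430175781), (199.83731079101562, 199.3076934814453), 85.25640869140625)
plate ((538.9995727539062, 267.5027770996094), (219.08836364746094, 218.5229949951172), 64.27127838134766) ((539.2598876953125, 271.015869140625), (221.98452758789062, 221.41165161132812), 64.2712631225586)
bed ((504.32244873046875, -297.0413818359375), (236.26377868652344, 198.7094268798828), 83.35953521728516)
red ((496.088623046875, -341.41925048828125), (38.39472198486328, 11.537520408630371), 89.46942901611328)
green ((537.0647583007812, -298.53363037109375), (130.95260620117188, 76.9265365600586), 61.78630828857422)
foot ((546.9367065429688, -219.08338928222656), (27.187658309936523, 48.216922760009766), 89.08810424804688)
```

View pics/v.png

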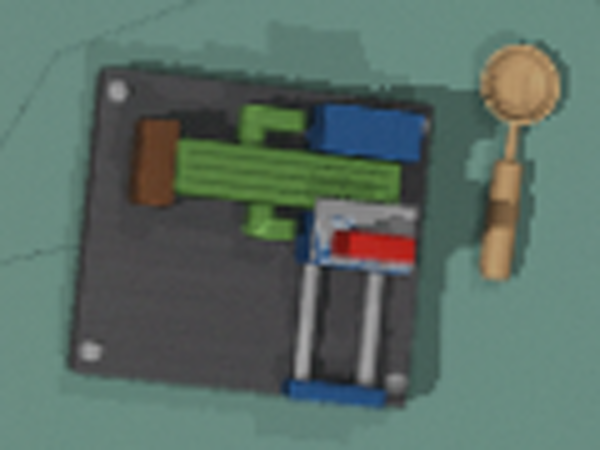

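The crop shows the bed corners at (100,68), (432,105), (405,405) and (68,372). The handle is at (373,247), and the saguaro's foot is on the left with its tip on the right.

```bash
cat >> h.py <<'E'
def go(pos,rpy,off=.159):
    "total tool-frame shift & turn from now to grasp point at pos with rpy"
    s=r.get_state();A=R.from_euler("xyz",s["eef_rot"],degrees=True);B=R.from_euler("xyz",rpy,degrees=True)
    t=np.array(pos)-B.apply([0,0,off])
    print("shift",A.inv().apply(t-s["tcp_pos"]).round(4),"turn",(A.inv()*B).as_rotvec(degrees=True).round(2),"after-turn shift",B.inv().apply(t-s["tcp_pos"]).round(4))
    return s
E
python3 - <<'E'
from h import *
f=lambda q,z:ray("top",np.array(q)/5+[320,215]-0.4,z)[:,:2]
c=f([(100,68),(432,105),(405,405),(68,372)],.03);print(c.round(4))
print([np.linalg.norm(c[i]-c[i-1]).round(3) for i in range(4)])
o=c.mean(0);u=c[0]+c[1]-c[2]-c[3];v=c[0]+c[3]-c[1]-c[2];yx=np.degrees(np.arctan2(u[1],u[0]));yy=np.degrees(np.arctan2(-v[0],v[1]));print(o,yx,yy)
t=np.radians((yx+yy)/2);M=np.array([[np.cos(t),np.sin(t)],[-np.sin(t),np.cos(t)]])
inv=lambda p:((np.array(p)-o)@M.T).round(4)
print("handle rel",inv([.4961,-.3414]), "closed jaw centre world",o+M.T@[.005,-.055])
print("foot L/R edges",inv(f([(136,160),(180,163),(400,182)],.07)),"world",f([(136,160),(180,163),(400,182)],.07))
go([.4961,-.3414,.20],[180,0,-96.4])
E
```

```text
[[ 0.606  -0.1927]
 [ 0.5824 -0.4014]
 [ 0.397  -0.3801]
 [ 0.4194 -0.1708]]
[np.float64(0.188), np.float64(0.21), np.float64(0.187), np.float64(0.21)]
[ 0.50119058 -0.28625634] -6.608159449933307 -6.284529093207878
handle rel [ 0.0011 -0.0554] closed jaw centre world [ 0.49998397 -0.34146996]
foot L/R edges [[ 0.0378  0.0831]
 [ 0.0389  0.0565]
 [ 0.0419 -0.078 ]] world [[ 0.54813152 -0.20792492]
 [ 0.54623113 -0.23448846]
 [ 0.53409738 -0.36846754]]
shift [0.568  0.8749 0.0462] turn [ 6.000e-02 -7.000e-02  8.128e+01] after-turn shift [ 0.951  -0.4288  0.0448]
```

Call:
carry_out:
  plan:
    - [[0, 0, 0], [0, 0, 6.77], 0]
    - [[0, 0, 0], [0, 0, 6.77], 0]
    - [[0, 0, 0], [0, 0, 6.77], 0]
    - [[0, 0, 0], [0, 0, 6.77], 0]
    - [[0, 0, 0], [0, 0, 6.77], 0]
    - [[0, 0, 0], [0, 0, 6.77], 0]
    - [[0, 0, 0], [0, 0, 6.77], 0]
    - [[0, 0, 0], [0, 0, 6.77], 0]
    - [[0, 0, 0], [0, 0, 6.77], 0]
    - [[0, 0, 0], [0, 0, 6.77], 0]
    - [[0, 0, 0], [0, 0, 6.77], 0]
    - [[0, 0, 0], [0, 0, 6.77], 0]

```text
time_s: 1.1
tcp_pos: [0.176, 0.6515, 0.4041]
eef_rot: [180.0, -0.1, -96.7]
contact_force: [-0.2, 0.2, 0.4]
gripper_width: 0.088
```

Call:
carry_out:
  plan:
    - [[0.03, -0.028, 0], [0, 0, 0], 0]
    - [[0.03, -0.028, 0], [0, 0, 0], 0]
    - [[0.03, -0.028, 0], [0, 0, 0], 0]
    - [[0.03, -0.028, 0], [0, 0, 0], 0]
    - [[0.03, -0.028, 0], [0, 0, 0], 0]
    - [[0.03, -0.028, 0], [0, 0, 0], 0]
    - [[0.03, -0.028, 0], [0, 0, 0], 0]
    - [[0.03, -0.028, 0], [0, 0, 0], 0]
    - [[0.03, -0.028, 0], [0, 0, 0], 0]
    - [[0.03, -0.028, 0], [0, 0, 0], 0]
    - [[0.03, -0.028, 0], [0, 0, 0], 0]
    - [[0.03, -0.028, 0], [0, 0, 0], 0]

```text
time_s: 2.1
tcp_pos: [0.4707, 0.2548, 0.4047]
eef_rot: [180.0, 0.0, -96.3]
contact_force: [-0.3, 0.8, 0.3]
gripper_width: 0.0879
```

Call:
carry_out:
  plan:
    - [[0.03, -0.008, 0], [0, 0, 0], 0]
    - [[0.03, -0.008, 0], [0, 0, 0], 0]
    - [[0.03, -0.008, 0], [0, 0, 0], 0]
    - [[0.03, -0.008, 0], [0, 0, 0], 0]
    - [[0.03, -0.008, 0], [0, 0, 0], 0]
    - [[0.03, -0.008, 0], [0, 0, 0], 0]
    - [[0.03, -0.008, 0], [0, 0, 0], 0]
    - [[0.03, -0.008, 0], [0, 0, 0], 0]
    - [[0.03, -0.008, 0], [0, 0, 0], 0]
    - [[0.03, -0.008, 0], [0, 0, 0], 0]
    - [[0.03, -0.008, 0], [0, 0, 0], 0]
    - [[0.03, -0.008, 0], [0, 0, 0], 0]

```text
time_s: 3.1
tcp_pos: [0.5255, -0.1133, 0.4045]
eef_rot: [180.0, 0.0, -96.4]
contact_force: [0.1, 0.7, -0.5]
gripper_width: 0.0876
```

```bash
python3 -c "
from h import *
s=go([.497,-.3414,.20],[180,0,-96.4]);print(s['joints'].round(1))"
```

```text
shift [0.2298 0.003  0.0455] turn [0.02 0.01 0.05] after-turn shift [0.2298 0.0029 0.0455]
[  8.7   7.6 -16.7  -0.  -65.7 -15.1]
```

Call:
carry_out:
  plan:
    - [[0.0287, 0.0004, 0.005], [0, 0, 0], 0]
    - [[0.0287, 0.0004, 0.005], [0, 0, 0], 0]
    - [[0.0287, 0.0004, 0.005], [0, 0, 0], 0]
    - [[0.0287, 0.0004, 0.005], [0, 0, 0], 0]
    - [[0.0287, 0.0004, 0.005], [0, 0, 0], 0]
    - [[0.0287, 0.0004, 0.005], [0, 0, 0], 0]
    - [[0.0287, 0.0004, 0.005], [0, 0, 0], 0]
    - [[0.0287, 0.0004, 0.005], [0, 0, 0], 0]
    - [[0, 0, 0], [0, 0, 0], 0]

```text
time_s: 3.85
tcp_pos: [0.496, -0.3431, 0.3627]
eef_rot: [179.8, 0.0, -96.5]
contact_force: [1.1, 0.0, -0.7]
gripper_width: 0.0878
```

```bash
python3 -c "
from h import *
c=r.get_calibration('wrist');im=r.capture('wrist');cv2.imwrite('pics/w1.png',im[:,:,::-1])
s=go([.497,-.3414,.104],[180,0,-96.4]);print(s['joints'].round(1),s['tcp_pos'])
print(rect('wrist',mask(im,(0,150,120),(6,255,255)),.12))"
```

```text
shift [-0.0003 -0.001   0.1001] turn [ 0.15  0.03 -0.15] after-turn shift [-0.0003 -0.0007  0.1001]
[-16.   15.5 -12.1  -0.  -62.5   9.4] [ 0.49621873 -0.34163908  0.36313711]
((495.79461669921875, -343.2825927734375), (38.34989547729492, 14.930071830749512), 83.45313262939453)
```

View pics/w1.png

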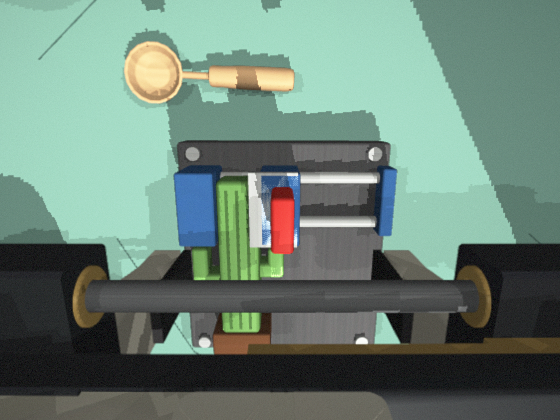

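The wrist view shows the red handle at (283,220), agreeing with the estimate within 2 mm. Descending to grip it.

Call:
carry_out:
  plan:
    - [[0, 0, 0.02], [0, 0, 0], 0]
    - [[0, 0, 0.02], [0, 0, 0], 0]
    - [[0, 0, 0.02], [0, 0, 0], 0]
    - [[0, 0, 0.02], [0, 0, 0], 0]
    - [[0, 0, 0.01], [0, 0, 0], 0]
    - [[0, 0, 0.008], [0, 0, 0], 0]
    - [[0, 0, 0], [0, 0, 0], 255]
    - [[0, 0, 0], [0, 0, 0], 255]
    - [[0, 0, 0], [0, 0, 0], 255]
    - [[0, 0, 0], [0, 0, 0], 255]
    - [[0, 0, 0], [0, 0, 0], 255]
    - [[0, 0, 0], [0, 0, 0], 255]
  grip_force: 20

```text
time_s: 4.9
tcp_pos: [0.4972, -0.3397, 0.2674]
eef_rot: [-179.9, -0.0, -96.4]
contact_force: [0.6, 0.1, 0.0]
gripper_width: 0.0533
```

Call:
carry_out:
  plan:
    - [[0, 0, 0], [0, 0, 0], 255]
    - [[0, 0, 0], [0, 0, 0], 255]
    - [[0, 0, 0], [0, 0, 0], 255]
    - [[0, 0, 0], [0, 0, 0], 255]

```text
time_s: 5.23
tcp_pos: [0.4971, -0.3396, 0.2667]
eef_rot: [-180.0, -0.0, -96.4]
contact_force: [-0.0, 0.2, -0.2]
gripper_width: 0.0265
```

Call:
carry_out:
  plan:
    - [[0, 0, 0], [0, 0, 0], 255]
    - [[0, 0, 0], [0, 0, 0], 255]
    - [[0, 0, 0], [0, 0, 0], 255]

```text
time_s: 5.48
tcp_pos: [0.4967, -0.3396, 0.2665]
eef_rot: [179.9, 0.0, -96.4]
contact_force: [-1.9, 0.6, 1.4]
gripper_width: 0.0155
```

Call:
carry_out:
  plan:
    - [[0, 0.003, 0], [0, 0, 0], 255]
    - [[0, 0.006, 0], [0, 0, 0], 255]
    - [[0, 0.006, 0], [0, 0, 0], 255]
    - [[0, 0.006, 0], [0, 0, 0], 255]
    - [[0, 0.006, 0], [0, 0, 0], 255]
    - [[0, 0.006, 0], [0, 0, 0], 255]
    - [[0, 0.006, 0], [0, 0, 0], 255]
    - [[0, 0.005, 0], [0, 0, 0], 255]
    - [[0, 0.005, 0], [0, 0, 0], 255]
    - [[0, 0.003, 0], [0, 0, 0], 255]
    - [[0, 0.003, 0], [0, 0, 0], 255]
    - [[0, 0, 0], [0, 0, 0], 255]

```text
time_s: 6.48
tcp_pos: [0.4421, -0.3333, 0.2666]
eef_rot: [-180.0, 0.0, -96.4]
contact_force: [3.1, 2.4, -4.4]
gripper_width: 0.0161
```

Call:
carry_out:
  plan:
    - [[0, 0.001, 0], [0, 0, 0], 255]
    - [[0, 0.001, 0], [0, 0, 0], 255]
    - [[0, 0, 0], [0, 0, 0], 255]

```text
time_s: 6.73
tcp_pos: [0.4416, -0.3332, 0.2666]
eef_rot: [-179.8, -0.0, -96.3]
contact_force: [10.2, 1.3, -8.0]
gripper_width: 0.016
```

Call:
carry_out:
  plan:
    - [[0, 0, 0], [0, 0, 0], 0]
    - [[0, 0, 0], [0, 0, 0], 0]
    - [[0, 0, 0], [0, 0, 0], 0]
    - [[0, 0, 0], [0, 0, 0], 0]
    - [[0, 0, -0.01], [0, 0, 0], 0]
    - [[0, 0, -0.02], [0, 0, 0], 0]
    - [[0, 0, -0.03], [0, 0, 0], 0]
    - [[0, 0, -0.035], [0, 0, 0], 0]
    - [[0, 0, 0], [0, 0, 0], 0]

```text
time_s: 7.48
tcp_pos: [0.4418, -0.3344, 0.3694]
eef_rot: [-179.5, -0.3, -96.3]
contact_force: [2.0, -1.4, 1.0]
gripper_width: 0.0702
```

```bash
python3 - <<'E'
from h import *
im=r.capture('wrist');cv2.imwrite('pics/w2.png',im[:,:,::-1])
print(rect('wrist',mask(im,(0,150,120),(6,255,255)),.12))
o=np.array([.5012,-.2863]);t=np.radians(-6.45);M=np.array([[np.cos(t),-np.sin(t)],[np.sin(t),np.cos(t)]])
p=o+M@[.038,.040];print(p);go([*p,.20],[180,0,-96.4])
E
```

```text
((441.15301513671875, -338.8473815917969), (38.59818649291992, 14.418590545654297), 83.87124633789062)
[ 0.54345291 -0.25082196]
shift [-0.0938 -0.0924  0.008 ] turn [-0.42 -0.15  0.08] after-turn shift [-0.0939 -0.0924  0.0075]
```

View pics/w2.png

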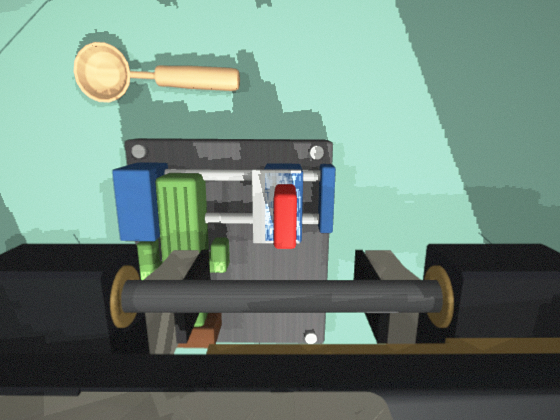

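The jaw is fully open, with the handle moved 55 mm, and the trunk tip is visible at (157–206,176).

```bash
python3 - <<'E'
from h import *
im=cv2.imread('pics/w2.png')[:,:,::-1].copy()
m=mask(im,(38,100,50),(70,255,255),(120,160,240,236))
for y in (190,205,220,232):
    xs=np.where(m[y])[0];P=ray('wrist',[(xs[0],y),(xs[-1]+1,y)],.07);print(y,xs[0],xs[-1],P[:,:2].round(4),P.mean(0).round(4))
ys=np.where(m[:,182])[0];print(ray('wrist',[(182,ys[0])],.07))
E
```

```text
190 157 204 [[ 0.5422 -0.3613]
 [ 0.5035 -0.3571]] [ 0.5229 -0.3592  0.07  ]
205 158 205 [[ 0.5439 -0.349 ]
 [ 0.5048 -0.3447]] [ 0.5243 -0.3469  0.07  ]
220 159 203 [[ 0.5456 -0.3363]
 [ 0.5085 -0.3323]] [ 0.5271 -0.3343  0.07  ]
232 160 207 [[ 0.5469 -0.326 ]
 [ 0.507  -0.3217]] [ 0.5269 -0.3239  0.07  ]
[[ 0.51965827 -0.37189664  0.07      ]]
```

Call:
carry_out:
  plan:
    - [[-0.0235, -0.0231, 0], [0.1, 0, 0], 0]
    - [[-0.0235, -0.0231, 0], [0, 0, 0], 0]
    - [[-0.0235, -0.0231, 0], [0, 0, 0], 0]
    - [[-0.0235, -0.0231, 0], [0, 0, 0], 0]
    - [[0, 0, 0.008], [0, 0, 0], 0]
    - [[0, 0, 0], [0, 0, 0], 0]

```text
time_s: 8.03
tcp_pos: [0.5432, -0.2488, 0.3522]
eef_rot: [180.0, 0.0, -96.2]
contact_force: [-0.8, -0.4, -0.8]
gripper_width: 0.0874
```

```bash
python3 - <<'E'
from h import *
c=r.get_calibration('wrist');im=r.capture('wrist');cv2.imwrite('pics/w3.png',im[:,:,::-1])
print((-cv2.Rodrigues(c['rvec'])[0].T@c['tvec']).round(3))
m=mask(im,(38,100,50),(70,255,255),(0,130,560,236))
for y in (150,165,180,195,210,225):
    xs=np.where(m[y])[0]
    if len(xs):
        P=ray('wrist',[(xs[0],y),(xs[-1]+1,y)],.07,c);print(y,xs[0],xs[-1],P[:,:2].round(4).tolist(),P.mean(0).round(4))
go([.5434,-.2508,.2],[180,0,-96.4])
E
```

```text
[ 0.536 -0.32   0.332]
150 229 331 [[0.577, -0.3012], [0.5013, -0.293]] [ 0.5391 -0.2971  0.07  ]
165 229 329 [[0.5786, -0.2902], [0.5036, -0.2821]] [ 0.5411 -0.2862  0.07  ]
180 261 303 [[0.5562, -0.2764], [0.5239, -0.2729]] [ 0.5401 -0.2746  0.07  ]
195 261 303 [[0.5577, -0.2649], [0.525, -0.2613]] [ 0.5413 -0.2631  0.07  ]
210 261 303 [[0.5591, -0.2531], [0.5261, -0.2495]] [ 0.5426 -0.2513  0.07  ]
225 261 303 [[0.5606, -0.2411], [0.5272, -0.2374]] [ 0.5439 -0.2393  0.07  ]
shift [ 0.0011 -0.0011 -0.0062] turn [0.05 0.01 0.1 ] after-turn shift [ 0.0011 -0.0011 -0.0062]
```

View pics/w3.png

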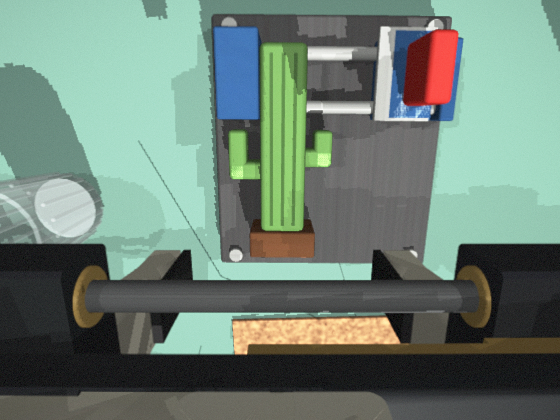

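The wrist view shows the trunk at columns 261–303, the foot edge at row 230 and the arms clear. The trunk centre agrees within 1 mm. Descending.

Call:
carry_out:
  plan:
    - [[0, 0, 0.03], [0, 0, 0], 0]
    - [[0, 0, 0.03], [0, 0, 0], 0]
    - [[0, 0, 0.03], [0, 0, 0], 0]
    - [[0, 0, 0.025], [0, 0, 0], 0]
    - [[0, 0, 0.015], [0, 0, 0], 0]
    - [[0, 0, 0.009], [0, 0, 0], 0]
    - [[0, 0, 0], [0, 0, 0], 0]
    - [[0, 0, 0], [0, 0, 0], 160]
    - [[0, 0, 0], [0, 0, 0], 255]
    - [[0, 0, 0], [0, 0, 0], 255]
    - [[0, 0, 0], [0, 0, 0], 255]
    - [[0, 0, 0], [0, 0, 0], 255]
  grip_force: 25

```text
time_s: 9.08
tcp_pos: [0.5431, -0.2502, 0.2157]
eef_rot: [-179.8, -0.0, -96.3]
contact_force: [-0.3, -1.2, -0.6]
gripper_width: 0.0598
```

Call:
carry_out:
  plan:
    - [[0, 0, 0], [0, 0, 0], 255]
    - [[0, 0, 0], [0, 0, 0], 255]
    - [[0, 0, 0], [0, 0, 0], 255]
    - [[0, 0, 0], [0, 0, 0], 255]

```text
time_s: 9.42
tcp_pos: [0.5429, -0.2501, 0.2148]
eef_rot: [-179.9, 0.0, -96.4]
contact_force: [-1.0, 0.2, 3.0]
gripper_width: 0.0339
```

Call:
carry_out:
  plan:
    - [[0, 0, -0.005], [0, 0, 0], 255]
    - [[0, 0, -0.01], [0, 0, 0], 255]
    - [[0, 0, -0.02], [0, 0, 0], 255]
    - [[0, 0, -0.025], [0, 0, 0], 255]
    - [[0, 0, -0.025], [0, 0, 0], 255]
    - [[0, 0, -0.02], [0, 0, 0], 255]
    - [[0, 0, -0.01], [0, 0, 0], 255]
    - [[0, 0, -0.005], [0, 0, 0], 255]
    - [[0, 0, 0], [0, 0, 0], 255]

```text
time_s: 10.17
tcp_pos: [0.5427, -0.2501, 0.3358]
eef_rot: [-179.8, 0.0, -96.4]
contact_force: [0.3, 0.3, -2.7]
gripper_width: 0.0337
```

Call:
carry_out:
  plan:
    - [[-0.0137, 0.0025, 0], [0, 0, 0], 255]
    - [[-0.0277, 0.0049, 0], [0, 0, 0], 255]
    - [[-0.0277, 0.0049, 0], [0, 0, 0], 255]
    - [[-0.0277, 0.0049, 0], [0, 0, 0], 255]
    - [[-0.0277, 0.0049, 0], [0, 0, 0], 255]
    - [[-0.0277, 0.0049, 0], [0, 0, 0], 255]
    - [[-0.0277, 0.0049, 0], [0, 0, 0], 255]
    - [[-0.0277, 0.0049, 0], [0, 0, 0], 255]
    - [[-0.0277, 0.0049, 0], [0, 0, 0], 255]
    - [[-0.0277, 0.0049, 0], [0, 0, 0], 255]
    - [[-0.014, 0.0025, 0], [0, 0, 0], 255]
    - [[0, 0, 0], [0, 0, 0], 255]

```text
time_s: 11.17
tcp_pos: [0.5239, 0.0333, 0.3332]
eef_rot: [180.0, -0.0, -96.2]
contact_force: [-0.4, -0.5, -1.4]
gripper_width: 0.0341
```

```bash
python3 - <<'E'
from h import *
im=r.capture('scene');cv2.imwrite('pics/s2.png',im[100:320,150:450][:,:,::-1].repeat(2,0).repeat(2,1))
go([.525,.0312,.0310],[180,0,-96.4])
E
```

```text
shift [ 0.0008 -0.0013  0.1433] turn [ 0.03 -0.05  0.19] after-turn shift [ 0.0009 -0.0012  0.1433]
```

View pics/s2.png

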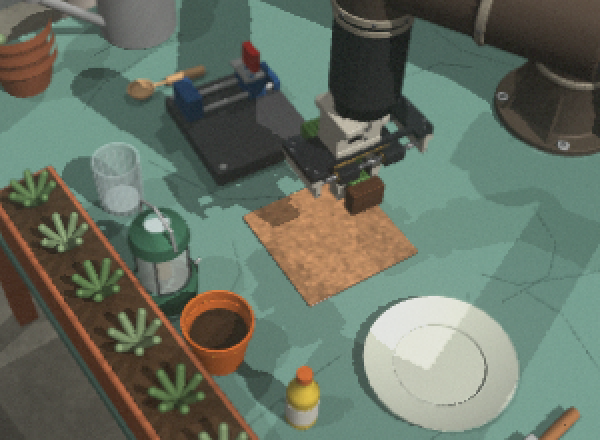

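The scene view shows the saguaro held level over the mat. Lowering it.

Call:
carry_out:
  plan:
    - [[0, 0, 0.02], [0, 0, 0], 255]
    - [[0, 0, 0.03], [0, 0, 0], 255]
    - [[0, 0, 0.03], [0, 0, 0], 255]
    - [[0, 0, 0.025], [0, 0, 0], 255]
    - [[0, 0, 0.015], [0, 0, 0], 255]
    - [[0, 0, 0.01], [0, 0, 0], 255]
    - [[0, 0, 0.006], [0, 0, 0], 255]
    - [[0, 0, 0.003], [0, 0, 0], 255]
    - [[0, 0, 0.001], [0, 0, 0], 255]
    - [[0, 0, 0], [0, 0, 0], 255]

```text
time_s: 12.05
tcp_pos: [0.5251, 0.0306, 0.1952]
eef_rot: [-179.9, 0.0, -96.4]
contact_force: [-0.8, 0.1, -0.9]
gripper_width: 0.0342
```

Call:
carry_out:
  plan:
    - [[0, 0, 0.001], [0, 0, 0], 255]
    - [[0, 0, 0.001], [0, 0, 0], 255]
    - [[0, 0, 0], [0, 0, 0], 255]

```text
time_s: 12.3
tcp_pos: [0.5249, 0.0307, 0.1932]
eef_rot: [-179.9, 0.0, -96.3]
contact_force: [0.3, -0.2, -1.2]
gripper_width: 0.0342
```

Call:
carry_out:
  plan:
    - [[0, 0, 0.001], [0, 0, 0], 255]
    - [[0, 0, 0.001], [0, 0, 0], 255]
    - [[0, 0, 0.0005], [0, 0, 0], 255]
    - [[0, 0, 0], [0, 0, 0], 255]

```text
time_s: 12.63
tcp_pos: [0.5248, 0.0306, 0.1901]
eef_rot: [-179.9, -0.0, -96.4]
contact_force: [0.6, 0.1, -1.3]
gripper_width: 0.0339
```

Call:
carry_out:
  plan:
    - [[0, 0, 0.0005], [0, 0, 0], 255]
    - [[0, 0, 0.0005], [0, 0, 0], 255]
    - [[0, 0, 0], [0, 0, 0], 255]

```text
time_s: 12.88
tcp_pos: [0.5249, 0.0307, 0.1898]
eef_rot: [-179.9, -0.0, -96.3]
contact_force: [-2.6, 0.8, 6.6]
gripper_width: 0.034
```

Call:
carry_out:
  plan:
    - [[0, 0, 0], [0, 0, 0], 0]
    - [[0, 0, 0], [0, 0, 0], 0]
    - [[0, 0, 0], [0, 0, 0], 0]
    - [[0, 0, 0], [0, 0, 0], 0]
    - [[0, 0, -0.005], [0, 0, 0], 0]
    - [[0, 0, -0.015], [0, 0, 0], 0]
    - [[0, 0, -0.03], [0, 0, 0], 0]
    - [[0, 0, -0.04], [0, 0, 0], 0]
    - [[0, 0, -0.04], [0, 0, 0], 0]
    - [[0, 0, -0.02], [0, 0, 0], 0]
    - [[0, 0, 0], [0, 0, 0], 0]

```text
time_s: 13.8
tcp_pos: [0.5259, 0.0309, 0.3452]
eef_rot: [-179.4, 0.2, -96.3]
contact_force: [0.9, -0.2, -0.2]
gripper_width: 0.0875
```

```bash
python3 - <<'E'
from h import *
c=r.get_calibration('wrist');im=r.capture('wrist')
t=r.capture('top');
m=mask(t,(38,120,50),(70,255,255),(240,215,330,300));print("green top",cv2.countNonZero(m), (rect('top',m,.045) if m.any() else 0))
cv2.imwrite('pics/w4.png',np.hstack([im,cv2.resize(t[200:310,230:340],(420,420))])[:,:,::-1][:, :800])
m=mask(im,(38,100,50),(70,255,255),(0,0,560,240))
for y in range(60,240,15):
    xs=np.where(m[y])[0]
    if len(xs):
        P=ray('wrist',[(xs[0],y),(xs[-1]+1,y)],.045,c);print(y,xs[0],xs[-1],P.mean(0).round(4))
ys=np.where(m.any(1))[0];print(ys[0],ray('wrist',[(280,ys[0])],.045,c))
s=r.get_state();print(s['tcp_pos'],s['joints'].round(1))
E
```

```text
green top 148 ((515.6180419921875, -59.357017517089844), (54.42241668701172, 31.62097930908203), 84.18926239013672)
60 267 310 [ 0.512  -0.0801  0.045 ]
75 267 310 [ 0.5131 -0.0697  0.045 ]
90 267 309 [ 0.5146 -0.0592  0.045 ]
105 267 309 [ 0.5157 -0.0484  0.045 ]
120 24 309 [ 0.6115 -0.048   0.045 ]
135 28 333 [ 0.6029 -0.0355  0.045 ]
150 237 332 [ 0.5221 -0.0149  0.045 ]
165 237 307 [ 0.5332 -0.0042  0.045 ]
180 267 306 [0.523  0.0091 0.045 ]
195 267 306 [0.5243 0.0215 0.045 ]
210 267 306 [0.5256 0.0341 0.045 ]
47 [[ 0.51765405 -0.08963958  0.045     ]]
[0.52449422 0.0306341  0.34054341] [ 24.8   9.5 -23.4   0.  -56.8 -31.2]
```

View pics/w4.png

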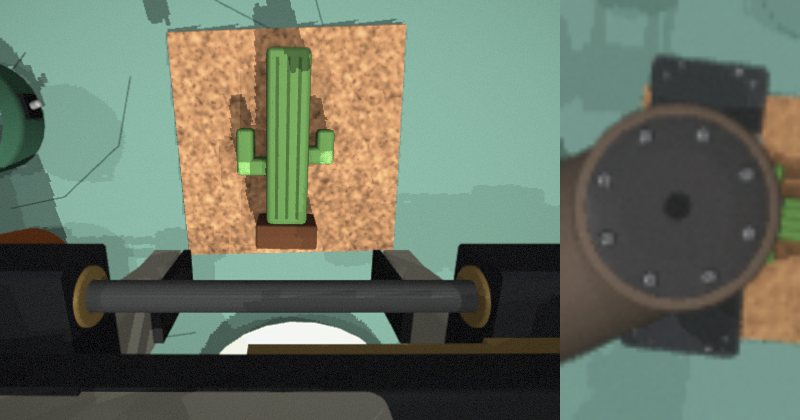

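The saguaro lies flat and centred on the mat, with its tip at (289,47) and foot at (286,232). Tilting 40° and approaching the tip.

Call:
carry_out:
  plan:
    - [[0, 0, 0], [0, -6.67, 0], 0]
    - [[0, 0, 0], [0, -6.67, 0], 0]
    - [[0, 0, 0], [0, -6.67, 0], 0]
    - [[0, 0, 0], [0, -6.67, 0], 0]
    - [[0, 0, 0], [0, -6.67, 0], 0]
    - [[0, 0, 0], [0, -6.67, 0], 0]
    - [[0, 0, 0], [0, 0, 0], 0]

```text
time_s: 14.48
tcp_pos: [0.5246, 0.0296, 0.3373]
eef_rot: [179.9, 40.4, -96.7]
contact_force: [0.1, -1.9, -0.7]
gripper_width: 0.0877
```

```bash
python3 - <<'E'
from h import *
rpy=(R.from_euler('xyz',[180,0,-96.4],degrees=True)*R.from_euler('y',-40,degrees=True)).as_euler('xyz',degrees=True)
B=R.from_euler('xyz',rpy,degrees=True).as_matrix();print(B.round(2))
g=np.array([.5138,-.0652,.032]);s=go(g-.10*B[:,2],rpy);go(g,rpy);print(s['joints'].round(1))
E
```

```text
[[-0.09 -0.99  0.07]
 [-0.76  0.11  0.64]
 [-0.64  0.   -0.77]]
shift [ 0.2687 -0.0009 -0.0883] turn [-0.04  0.41 -0.21] after-turn shift [ 2.693e-01  2.000e-04 -8.640e-02]
shift [ 0.2694 -0.0008  0.0117] turn [-0.04  0.41 -0.21] after-turn shift [2.693e-01 2.000e-04 1.360e-02]
[  4.4  11.7 -10.5 -44.  -66.4   6.9]
```

Call:
carry_out:
  plan:
    - [[0.0299, 0, -0.0098], [0, 0.07, 0], 0]
    - [[0.0299, 0, -0.0098], [0, 0.07, 0], 0]
    - [[0.0299, 0, -0.0098], [0, 0.07, 0], 0]
    - [[0.0299, 0, -0.0098], [0, 0.07, 0], 0]
    - [[0.0299, 0, -0.0098], [0, 0.07, 0], 0]
    - [[0.0299, 0, -0.0098], [0, 0.07, 0], 0]
    - [[0.0299, 0, -0.0098], [0, 0, 0], 0]
    - [[0.0299, 0, -0.0098], [0, 0, 0], 0]
    - [[0.0299, 0, -0.0098], [0, 0, 0], 0]
    - [[0, 0, 0], [0, 0, 0], 0]
    - [[0, 0, 0], [0, 0, 0], 0]

```text
time_s: 15.4
tcp_pos: [0.4948, -0.232, 0.2327]
eef_rot: [179.7, 39.5, -96.7]
contact_force: [1.0, 0.3, 0.4]
gripper_width: 0.0875
```

```bash
python3 - <<'E'
from h import *
rpy=(R.from_euler('xyz',[180,0,-96.4],degrees=True)*R.from_euler('y',-40,degrees=True)).as_euler('xyz',degrees=True)
g=np.array([.5138,-.0652,.032]);s=go(g,rpy);print(s['joints'].round(1),s['eef_rot'])
E
```

```text
shift [-0.0006 -0.0006  0.1026] turn [ 0.16 -0.54 -0.2 ] after-turn shift [ 0.0003 -0.0003  0.1027]
[-22.4  25.5  -7.5 -39.4 -74.2  32.8] [179.67393966  39.46189822 -96.65201091]
```

Call:
carry_out:
  plan:
    - [[0, 0, 0.02], [0, -0.1, 0], 0]
    - [[0, 0, 0.025], [0, -0.1, 0], 0]
    - [[0, 0, 0.025], [0, 0, 0], 0]
    - [[0, 0, 0.02], [0, 0, 0], 0]
    - [[0, 0, 0.01], [0, 0, 0], 0]
    - [[0, 0, 0.003], [0, 0, 0], 0]
    - [[0, 0, 0], [0, 0, 0], 0]

```text
time_s: 15.98
tcp_pos: [0.5031, -0.1648, 0.1555]
eef_rot: [-180.0, 39.7, -96.2]
contact_force: [-0.6, -0.2, 0.7]
gripper_width: 0.0876
```

Call:
carry_out:
  plan:
    - [[0, 0, 0], [0, 0, 0], 255]
    - [[0, 0, 0], [0, 0, 0], 255]
    - [[0, 0, 0], [0, 0, 0], 255]
    - [[0, 0, 0], [0, 0, 0], 255]
    - [[0, 0, 0], [0, 0, 0], 255]
    - [[0, 0, 0], [0, 0, 0], 255]
    - [[0, 0, 0], [0, 0, 0], 255]
    - [[0, 0, 0], [0, 0, 0], 255]
    - [[0, 0, 0], [0, 0, 0], 255]
    - [[0, 0, 0], [0, 0, 0], 255]
  grip_force: 40

```text
time_s: 16.82
tcp_pos: [0.503, -0.1657, 0.1557]
eef_rot: [-179.9, 39.8, -96.3]
contact_force: [-0.1, -0.5, 1.2]
gripper_width: 0.0336
```

```bash
python3 - <<'E'
from h import *
for _ in range(3):
    s=r.get_state();print(s['tcp_pos'].round(4),s['eef_rot'].round(2),s['joints'].round(1)); r.capture('top')
B=R.from_euler('xyz',s['eef_rot'],degrees=True);print(s['tcp_pos']+B.apply([0,0,.159]))
E
```

```text
[ 0.503  -0.1657  0.1557] [-179.88   39.8   -96.28] [-17.   29.9 -12.4 -44.2 -64.5  36.5]
[ 0.503  -0.1657  0.1557] [-179.88   39.8   -96.27] [-17.   29.9 -12.4 -44.2 -64.5  36.5]
[ 0.503  -0.1657  0.1557] [-179.88   39.8   -96.27] [-17.   29.9 -12.4 -44.2 -64.5  36.5]
[ 0.51445884 -0.06452812  0.03348997]
```

Call:
carry_out:
  plan:
    - [[-0.004, 0, -0.0048], [0, 0, 0], 255]
    - [[-0.01, 0, -0.012], [0, 0, 0], 255]
    - [[-0.02, 0, -0.024], [0, 0, 0], 255]
    - [[-0.02, 0, -0.024], [0, 0, 0], 255]
    - [[-0.02, 0, -0.024], [0, 0, 0], 255]
    - [[-0.02, 0, -0.024], [0, 0, 0], 255]
    - [[-0.02, 0, -0.024], [0, 0, 0], 255]
    - [[-0.02, 0, -0.024], [0, 0, 0], 255]
    - [[-0.014, 0, -0.0168], [0, 0, 0], 255]
    - [[-0.006, 0, -0.0072], [0, 0, 0], 255]
    - [[0, 0, 0], [0, 0, 0], 255]

```text
time_s: 17.88
tcp_pos: [0.5024, -0.1655, 0.3998]
eef_rot: [-179.4, 39.7, -96.0]
contact_force: [-0.0, 0.2, -1.0]
gripper_width: 0.0338
```

Call:
carry_out:
  plan:
    - [[-0.012, 0, 0.01], [0, 0, 0], 255]
    - [[-0.0251, 0, 0.021], [0, 0, 0], 255]
    - [[-0.0251, 0, 0.021], [0, 0, 0], 255]
    - [[-0.0251, 0, 0.021], [0, 0, 0], 255]
    - [[-0.0251, 0, 0.021], [0, 0, 0], 255]
    - [[-0.0251, 0, 0.021], [0, 0, 0], 255]
    - [[-0.0251, 0, 0.021], [0, 0, 0], 255]
    - [[-0.0251, 0, 0.021], [0, 0, 0], 255]
    - [[-0.0251, 0, 0.021], [0, 0, 0], 255]
    - [[-0.0251, 0, 0.021], [0, 0, 0], 255]
    - [[-0.0251, 0, 0.021], [0, 0, 0], 255]
    - [[-0.012, 0, 0.01], [0, 0, 0], 255]

```text
time_s: 18.88
tcp_pos: [0.5415, 0.1938, 0.3934]
eef_rot: [179.9, 39.8, -96.4]
contact_force: [0.0, 0.5, -2.4]
gripper_width: 0.0335
```

Call:
carry_out:
  plan:
    - [[0, 0, 0], [0, 4, 0], 255]
    - [[0, 0, 0], [0, 6, 0], 255]
    - [[0, 0, 0], [0, 6, 0], 255]
    - [[0, 0, 0], [0, 6, 0], 255]
    - [[0, 0, 0], [0, 6, 0], 255]
    - [[0, 0, 0], [0, 6, 0], 255]
    - [[0, 0, 0], [0, 6, 0], 255]
    - [[0, 0, 0], [0, 5, 0], 255]
    - [[0, 0, 0], [0, 0, 0], 255]

```text
time_s: 19.63
tcp_pos: [0.5416, 0.1914, 0.3926]
eef_rot: [179.9, -5.7, -96.2]
contact_force: [-0.5, -0.4, -2.8]
gripper_width: 0.0339
```

```bash
python3 - <<'E'
from h import *
s=r.get_state();print(s['tcp_pos'].round(4),s['eef_rot'].round(2),s['joints'].round(1),s['gripper_width'])
E
```

```text
[0.5416 0.1914 0.3926] [179.87  -5.68 -96.22] [ 40.3  12.5 -14.    4.1 -67.8 -48.3] 0.03388588390661567
```

Call:
carry_out:
  plan:
    - [[0, 0, 0], [0, 5, 0], 255]
    - [[0, 0, 0], [0, 6, 0], 255]
    - [[0, 0, 0], [0, 6, 0], 255]
    - [[0, 0, 0], [0, 6, 0], 255]
    - [[0, 0, 0], [0, 6, 0], 255]
    - [[0, 0, 0], [0, 6, 0], 255]
    - [[0, 0, 0], [0, 6, 0], 255]
    - [[0, 0, 0], [0, 4, 0], 255]
    - [[0, 0, 0], [0, 0, 0], 255]

```text
time_s: 20.38
tcp_pos: [0.542, 0.1905, 0.3926]
eef_rot: [179.7, -50.4, -96.1]
contact_force: [-0.0, -0.6, -2.3]
gripper_width: 0.034
```

```bash
python3 - <<'E'
from h import *
rpy=(R.from_euler('xyz',[180,0,-96.3],degrees=True)*R.from_euler('y',50.2,degrees=True)).as_euler('xyz',degrees=True)
im=r.capture('scene');cv2.imwrite('pics/s3.png',im[100:340,200:470][:,:,::-1].repeat(2,0).repeat(2,1))
s=go([.539,.2685,.28],rpy);print(s['joints'].round(1),s['eef_rot'],rpy,R.from_euler('xyz',rpy,degrees=True).as_matrix().round(3))
E
```

```text
shift [-0.1365  0.0119 -0.1456] turn [0.16 0.06 0.07] after-turn shift [-0.1364  0.0117 -0.1458]
[ 46.5  21.9 -18.8  27.5 -92.7 -62.7] [179.76095266 -50.14126575 -96.19398772] [180.  -50.2 -96.3] [[-0.07  -0.994 -0.084]
 [-0.636  0.11  -0.764]
 [ 0.768  0.    -0.64 ]]
```

View pics/s3.png

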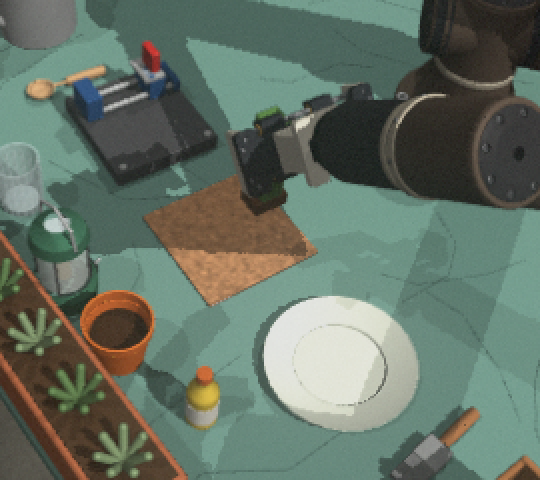

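The scene view shows the saguaro upright, foot down, and clear. Moving it over the plate, which appears at (340,362).

Call:
carry_out:
  plan:
    - [[-0.012, 0.001, -0.0126], [0, 0, 0], 255]
    - [[-0.0236, 0.002, -0.0253], [0, 0, 0], 255]
    - [[-0.0236, 0.002, -0.0253], [0, 0, 0], 255]
    - [[-0.0236, 0.002, -0.0253], [0, 0, 0], 255]
    - [[-0.0236, 0.002, -0.0253], [0, 0, 0], 255]
    - [[-0.0236, 0.002, -0.0253], [0, 0, 0], 255]
    - [[-0.0114, 0.0007, -0.0125], [0, 0, 0], 255]
    - [[0, 0, 0], [0, 0, 0], 255]
    - [[0, 0, 0], [0, 0, 0], 255]

```text
time_s: 21.18
tcp_pos: [0.5536, 0.3984, 0.383]
eef_rot: [180.0, -50.0, -96.3]
contact_force: [-0.8, -0.0, -2.3]
gripper_width: 0.0339
```

```bash
python3 - <<'E'
from h import *
rpy=[180,-50.2,-96.3]
s=go([.540,.276,.17],rpy);go([.540,.276,.139],rpy);print(s['joints'].round(1),s['eef_rot'])
E
```

```text
shift [-0.0845  0.      0.0723] turn [0.04 0.23 0.01] after-turn shift [-0.0848  0.0001  0.072 ]
shift [-0.1082 -0.      0.0923] turn [0.04 0.23 0.01] after-turn shift [-1.086e-01  1.000e-04  9.180e-02]
[  57.1   34.5    3.2   20.7 -104.5  -66.7] [179.95710415 -49.96889322 -96.29150801]
```

Call:
carry_out:
  plan:
    - [[-0.01, 0, 0.0086], [0, 0.1, 0], 255]
    - [[-0.0185, 0, 0.0158], [0, 0.1, 0], 255]
    - [[-0.0185, 0, 0.0158], [0, 0, 0], 255]
    - [[-0.0185, 0, 0.0158], [0, 0, 0], 255]
    - [[-0.012, 0, 0.0102], [0, 0, 0], 255]
    - [[-0.007, 0, 0.006], [0, 0, 0], 255]
    - [[0, 0, 0], [0, 0, 0], 255]
    - [[0, 0, 0], [0, 0, 0], 255]

```text
time_s: 21.85
tcp_pos: [0.5539, 0.3958, 0.2732]
eef_rot: [-179.8, -50.4, -96.5]
contact_force: [-0.3, -1.0, -0.8]
gripper_width: 0.0339
```

```bash
python3 - <<'E'
from h import *
s=go([.540,.276,.139],[180,-50.2,-96.3]);print(s['joints'].round(1),s['eef_rot'])
im=r.capture('scene');t=r.capture('top')
a=im[200:340,310:450].repeat(3,0).repeat(3,1);b=t[200:300,140:240];b=cv2.resize(b,(378,420),interpolation=cv2.INTER_CUBIC)
cv2.imwrite('pics/s4.png',np.hstack([a[:,:420],b])[:,:,::-1])
E
```

```text
shift [-0.026   0.0007  0.0195] turn [-0.02 -0.19 -0.13] after-turn shift [-0.0259  0.0007  0.0196]
[ 57.   39.5  -2.7  20.3 -94.7 -70.6] [-179.83134019  -50.39071921  -96.49920309]
```

View pics/s4.png

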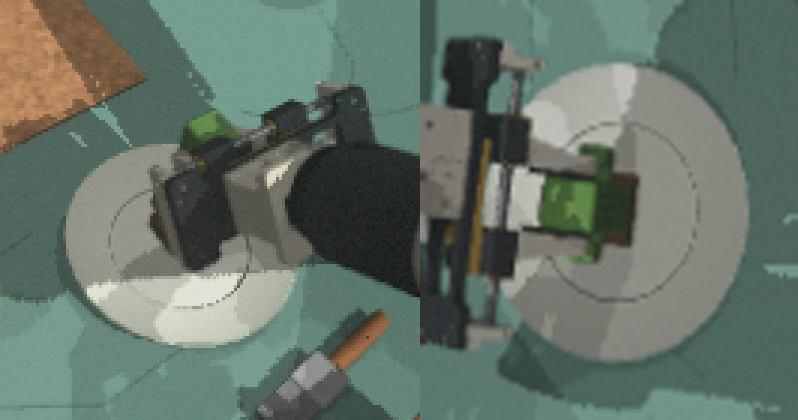

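Over the plate, the foot edge is at (636,210) and the trunk top edge at about (596,205). I'll check verticality and centring.

```bash
python3 - <<'E'
from h import *
f=lambda x,y,z:ray('top',[((x-420)/3.78+140-.4,y/4.2+200-.4)],z).round(4)
s=r.get_state();g=s['tcp_pos']+R.from_euler('xyz',s['eef_rot'],degrees=True).apply([0,0,.159]);print(g)
f0=g[2]-.134
print('foot edge',f(636,210,f0+.022),'foot corners',f(634,174,f0+.022),f(634,246,f0+.022),'trunk top edge',f(596,205,f0+.16),'arm ends',f(597,145,f0+.1),f(582,263,f0+.1))
print('floor circle L/R/T/B',f(540,212,.005),f(698,212,.005),f(620,122,.005),f(620,301,.005))
E
```

```text
[0.54070313 0.27463781 0.17267625]
foot edge [[0.5396 0.2426 0.0607]] foot corners [[0.5653 0.2446 0.0607]] [[0.5139 0.2438 0.0607]] trunk top edge [[0.5406 0.2461 0.1987]] arm ends [[0.5821 0.2585 0.1387]] [[0.5027 0.2685 0.1387]]
floor circle L/R/T/B [[0.5387 0.3331 0.005 ]] [[0.5391 0.2011 0.005 ]] [[0.6062 0.2672 0.005 ]] [[0.4728 0.2651 0.005 ]]
```

Call:
carry_out:
  plan:
    - [[-0.008, 0, 0.003], [0, 0, 0], 255]
    - [[-0.006, 0, 0.005], [0, 0, 0], 255]
    - [[-0.0046, 0, 0.0038], [0, 0, 0], 255]
    - [[-0.0023, 0, 0.0019], [0, 0, 0], 255]
    - [[-0.0015, 0, 0.0013], [0, 0, 0], 255]
    - [[-0.0008, 0, 0.0006], [0, 0, 0], 255]
    - [[0, 0, 0], [0, 0, 0], 255]

```text
time_s: 22.53
tcp_pos: [0.554, 0.3988, 0.2447]
eef_rot: [-179.9, -50.4, -96.5]
contact_force: [0.3, -0.1, -1.0]
gripper_width: 0.034
```

Call:
carry_out:
  plan:
    - [[-0.0008, 0, 0.0006], [0, 0, 0], 255]
    - [[-0.0008, 0, 0.0006], [0, 0, 0], 255]
    - [[-0.0008, 0, 0.0006], [0, 0, 0], 255]
    - [[0, 0, 0], [0, 0, 0], 255]

```text
time_s: 22.87
tcp_pos: [0.554, 0.3989, 0.2419]
eef_rot: [-179.8, -50.4, -96.5]
contact_force: [-0.2, -0.5, -1.6]
gripper_width: 0.0337
```

```bash
python3 - <<'E'
from h import *
s=r.get_state();B=R.from_euler('xyz',s['eef_rot'],degrees=True);print(s['tcp_pos']+B.apply([0,0,.159]),s['contact_force'],s['moment'],s['eef_rot'])
E
```

```text
[0.54056269 0.2771404  0.14053908] [-0.16836197 -0.54613027 -1.62406343] [ 3.08668108 -0.31586227 -0.04507841] [-179.84998145  -50.39987497  -96.47145134]
```

Call:
carry_out:
  plan:
    - [[-0.0006, 0, 0.0005], [0, 0, 0], 255]
    - [[-0.0004, 0, 0.0003], [0, 0, 0], 255]
    - [[0, 0, 0], [0, 0, 0], 255]
    - [[0, 0, 0], [0, 0, 0], 255]

```text
time_s: 23.2
tcp_pos: [0.554, 0.399, 0.2415]
eef_rot: [-179.8, -50.4, -96.5]
contact_force: [-0.8, 0.7, 4.6]
gripper_width: 0.0343
```

Call:
carry_out:
  plan:
    - [[-0.0004, 0, 0.0003], [0, 0, 0], 255]
    - [[0, 0, 0], [0, 0, 0], 255]
    - [[0, 0, 0], [0, 0, 0], 255]

```text
time_s: 23.45
tcp_pos: [0.554, 0.3991, 0.2414]
eef_rot: [-179.8, -50.4, -96.5]
contact_force: [-0.5, 0.8, 7.8]
gripper_width: 0.0336
```

Call:
carry_out:
  plan:
    - [[0, 0, 0], [0, 0, 0], 255]
    - [[0, 0, 0], [0, 0, 0], 255]
    - [[0, 0, 0], [0, 0, 0], 255]
    - [[0, 0, 0], [0, 0, 0], 150]
    - [[0, 0, 0], [0, 0, 0], 145]
    - [[0, 0, 0], [0, 0, 0], 140]
    - [[0, 0, 0], [0, 0, 0], 100]
    - [[0, 0, 0], [0, 0, 0], 0]
    - [[0, 0, 0], [0, 0, 0], 0]
    - [[0, 0, 0], [0, 0, 0], 0]
    - [[0, 0, 0], [0, 0, 0], 0]
  grip_force: 3

```text
time_s: 24.37
tcp_pos: [0.554, 0.399, 0.2402]
eef_rot: [-179.8, -50.4, -96.5]
contact_force: [1.0, 0.8, 0.5]
gripper_width: 0.0674
```

Call:
carry_out:
  plan:
    - [[0, 0, 0], [0, 0, 0], 0]
    - [[0, 0, 0], [0, 0, 0], 0]
    - [[0, 0, -0.01], [0, 0, 0], 0]
    - [[0, 0, -0.02], [0, 0, 0], 0]
    - [[0, 0, -0.03], [0, 0, 0], 0]
    - [[0, 0, -0.03], [0, 0, 0], 0]
    - [[0, 0, -0.03], [0, 0, 0], 0]
    - [[0, 0, -0.03], [0, 0, 0], 0]
    - [[0, 0, -0.02], [0, 0, 0], 0]
    - [[0, 0, 0], [0, 0, 0], 0]

```text
time_s: 25.2
tcp_pos: [0.5681, 0.5325, 0.3518]
eef_rot: [-179.6, -50.2, -96.5]
contact_force: [-0.0, -0.2, 0.4]
gripper_width: 0.0878
```

```bash
python3 - <<'E'
from h import *
im=r.capture('scene');t=r.capture('top')
a=im[100:340,150:450];a=cv2.resize(a,(525,420));b=t[205:295,150:235];b=cv2.resize(b,(270,420*270//280))
b=np.vstack([b,np.zeros((420-b.shape[0],270,3),np.uint8)])
cv2.imwrite('pics/s5.png',np.hstack([a,b])[:,:,::-1])
pl=mask(t,(0,0,130),(179,60,255),(150,205,235,295));print(rect('top',pl,.018))
print('foot',rect('top',mask(t,(0,60,30),(20,255,200),(160,215,225,285)),.027))
print('green',rect('top',mask(t,(38,80,40),(75,255,255),(170,215,225,285)),.165))
print("red",rect("top",mask(t,(0,150,120),(6,255,255),(370,240,412,295)),.12))
E
```

```text
((540.0093994140625, 267.4208068847656), (212.8955078125, 215.89337158203125), 18.567842483520508)
foot ((517.6353759765625, 259.5671081542969), (8.600866317749023, 19.29269790649414), 9.590689659118652)
green ((541.5569458007812, 255.71542358398438), (60.5775032043457, 64.21336364746094), 41.49141311645508)
red ((443.9994812011719, -332.2003479003906), (44.358707427978516, 13.892207145690918), 82.35220336914062)
```

View pics/s5.png

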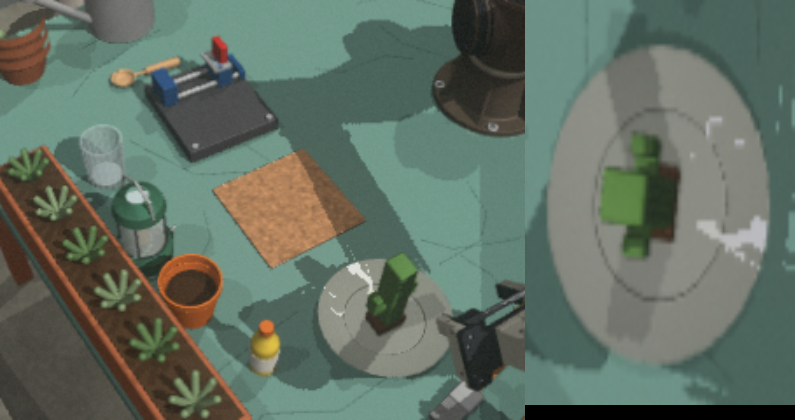

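```bash
python3 -c "
from plant import r
print(r.close_job())"
```

```text
the job is handed in; nothing more can be done
None
```

The job is done and handed in after about 25 s of robot time. I slid the vise jaw open by its handle. I then laid the saguaro flat on the mat and let go. Finally I took a fresh hold about 25 mm from its tip, turned it upright and stood it on the plate.

**Last checks:**
- **Jaw:** the handle moved 55 mm, which is fully open, and the final picture shows the jaw still open.
- **Mat:** after release, the saguaro's middle measured within about 1 mm of the mat's centre.
- **Plate:** the saguaro stands upright with its foot within a few mm of the plate's centre. The plate has not moved by more than 1 mm, and none of the other things in view looks disturbed.
- **Force:** both set-downs showed a contact force under 10 N before I let go.

**Disagreements:**
- One early wrist-camera reading of the trunk was about 7 mm off, probably because the arm was still settling. I dropped it after a closer look.
- Just before the plate, the saguaro looked about 1° off vertical, which is within pixel error.
- The final colour-mask fits of the foot and green parts were too cluttered by the trunk and shading to use. I judged the final centring from the picture instead.

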